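Count along the wire dividers and push the tin into the third gap

TASK

Run a fingertip along the tops of the wire dividers, starting on the end divider beside the price sign and touching each one in turn up to the third, to count along to the third gap, which lies just past it. Then, without lifting or tipping it, push the loose tin along the counter into that third gap until it is fully home against the back rails, and take your hand away. Leave the other tins and everything else on the counter where they are.

Things in the scene. Friction and masses are not known exactly. Their poses are not given: they have to be found in the camera images.
- rack: Fixed chrome wire rack: seven upright wire dividers in a row, 64 mm apart, joined by low back rails; six gaps, 58 mm clear, open to the front, no floor (tins slide on the counter). Origin: on the counter, mid-row. x points into the gaps (front to back), y along the row to the left, z up. Gap centres at y = +160, +96, +32, -32, -96, -160 mm; the back rails' face stops a tin at x = +47 mm.
- tin: The loose tin, on the counter in front of the rack: rectangular luncheon-meat tin, steel with paper and red label, 94 mm long (its x, pointing roughly into the rack), 48 wide, 54 high, upright corners rounded to 12 mm, 0.2 to 0.33 kg. Origin: centre of underside. Fully home, its origin is at x = 0 in the rack's frame and its near end stands 8 mm out of the dividers' fronts.
- sign: Price sign: a framed card 108 mm wide and 140 mm high on a short stem and a heavy dark foot 75 x 90 mm, 222 mm tall in all. It stands at one end of the rack, left or right: 285 mm from the rack's middle along the row, 60 mm further back. Origin: centre of the foot's underside. Not to be moved.
- jar: Closed glass jar of sauce, 72 mm across, 115 mm tall, standing at the other end of the rack. Origin: centre of underside. Not to be moved.
- stock_tin1: Tin like the loose one, standing home (within 5 mm) in the rack's gap at y = +96 mm. Origin: centre of underside. Not to be moved.
- stock_tin2: Tin like the loose one, standing home (within 5 mm) in the rack's gap at y = -160 mm. Origin: centre of underside. Not to be moved.
- divider_a: Rigid wire loop of the rack, origin and axes like the rack's. Its top is a round bar 6 mm thick along the rack's x, from 26 mm before the origin to 50 mm behind it, upper side 66 mm above the counter; in front it bends down to the counter, foremost point at x = -39 mm. At y = +192 mm in the rack's frame (leftmost).
- divider_b: As divider_a. At y = +128 mm in the rack's frame.
- divider_c: As divider_a. At y = +64 mm in the rack's frame.
- divider_d: As divider_a. At y = +0 mm in the rack's frame.
- divider_e: As divider_a. At y = -64 mm in the rack's frame.
- divider_f: As divider_a. At y = -128 mm in the rack's frame.
- divider_g: As divider_a. At y = -192 mm in the rack's frame (rightmost).
- label_roll: Roll of blank labels lying flat, 84 mm across, 30 mm high, to the front left. Origin: centre of underside. Not to be moved.
- tongs: Steel serving tongs lying flat, about 225 mm long, 12 mm high, on the left. Origin: on the counter, near the middle of their length. Not to be moved.
- gift_carton: Small red carton 75 x 120 mm, 48 mm high, to the front right. Origin: centre of underside. Not to be moved.
- wine_bottle: Green bottle, 62 mm across, 200 mm tall, on the right behind the rack. Origin: centre of underside. Not to be moved.
Mind the look-alikes: they are no part of the job. Leave any purple look-alike of the tin alone.

How it is judged:
By the outcome, as a careful person would: the job done as asked, in the order asked, and still so for the second after the job is handed in, with the robot touching nothing.
It also fails if it takes over 64 s, if anything falls off the work surface, if the arm or the gripper's body presses on something with over 40 N, if the wrist force passes 120 N, or if a joint passes its speed limit or range.

ROBOT

A 7-joint arm with a two-finger parallel gripper is mounted at the origin on the work surface. World frame = base frame: x ahead of the robot, y to its left, z up, the work surface at z = 0. Lengths are in m, angles in rad, forces in N, time in s.
With the tool pointing down it reaches from about 0.4 to 0.85 m from the base axis. Payload 10.4 kg.
Tool frame: the origin (TCP) lies midway between the tips of the shut fingers; the grasp point (between the pads) lies 19 mm behind it (r.grasp_offset is the distance from the TCP to the grasp point, in m); x points along the fingers, y is the direction in which the jaws open and shut, and the axes are right-handed (so a half turn about x gives the same grasp; the last joint's range is limited). The gripper opens to 87 mm and grips with 3 to 60 N. Pads are 19 mm wide; open, the fingers measure 117 mm over their backs; the gripper's body (75 mm by 190 mm) begins 51 mm behind the grasp point.
Start: joints at [-1.198, 0.332, -0.065, 1.46, 0.022, 1.35, -0.088], TCP at [0.241, 0.577, 0.223] pointing down, gripper open.
Joint ranges: [-2.6, 2.6], [-0.5, 2.12], [-1.47, 1.34], [0.16, 2.42], [-1.27, 4.41], [0.06, 2.06], [-2.6, 2.6]. Speed limits (rad/s): [2.22, 2.22, 2.79, 2.79, 3.14, 3.14, 3.14].

INTERFACE

Orientations are given as a unit quaternion [x, y, z, w].
In Python, from bench import r, vision, close_job gives the robot as it stands. The module is installed in compiled form; this text tells all that it offers.
- The arm moves only by the shell command python3 -m pendant 'ROWS' [OPENING] [FORCE]. ROWS is text: rows parted by semicolons, each of 6 numbers parted by spaces: the shift along the tool's x, y, z in units of 0.25 m (1.0 is 0.25 m), then the turn, a rotation vector about the tool's x, y, z in units of 1.5 rad (1.0 is 1.5 rad). A call has 1 to 8 rows; each row is the pose to reach, as a shift and turn from the pose commanded when the call began, along the tool's axes at that moment; what a row does not reach only later rows make up. A row lasts 1/10 s, in which the tool goes at most 50 mm and 8.59 degrees, less where a joint would pass 70% of its speed; a pose out of reach is approached as far as the arm can. A call with a number of a shift or a turn outside -1 to 1 is refused whole. A call with a gripper value outside its range is refused whole. OPENING is the gripper command: -1 is shut, 1 is fully open, values between are in proportion, set as the call begins (- or left out, the last holds). The fingers move at their own pace and stop on an object; FORCE is the grip in N (left out, the last holds). Time passes only in rows, so rows that repeat a pose let the fingers close. It gives the time, the measured TCP pose, the force and the opening at its end, in the units of the state.
- r.read_state(): the state, without advancing time (a new reading comes with each control period).
- vision.camera(name): name is "side" or "top"; returns (picture, depth): 384x512x3 uint8, blue, green, red; 384x512 float32, m along the optical axis (not along the pixel's ray), 0 where there is no reading.
- vision.get_calibration(name): a dict with "camera_matrix" (3x3 intrinsics, pixels), "k1" (the pictures are not rectified: a ray, as slopes to the right and down, at radius r is drawn at 1 + k1 r^2 times it, then the intrinsics apply), "rvec" (rotation vector, rad) and "tvec" (3), from world to camera coordinates, as OpenCV has them. Camera axes: x right, y down, z forward; pixel columns grow to the right and rows downward; lengths in m; the calibration is good to about 2 mm. A picture is of the moment at which its call begins. get_calibration takes no time and is no camera call.
- close_job(): hands the job in, once; it reports no verdict.
The state is a dict: "time": time; "joint_positions": joint angles; "joint_vel": joint speeds; "joint_torque": joint torques, N m; "ee_pos": TCP position; "eef_rot": TCP orientation; "ft_force": force on the tool from outside, world axes, zero at the start; "torque": the same for the moment, N m; "width": finger opening in m.
Only numpy, scipy, OpenCV 4.12 (cv2) and the standard library are available. Lean on these libraries where they do the work, as an engineer would, in place of code of your own. Each camera call takes 0.05 s, during which the arm holds its last target. There are 200 camera calls.

## Working session

There is one attempt and no reset: what is moved stays moved. The work goes in short steps, Python scripts to look and compute and a shell command to move; the robot and the scene stay as the last step left them, time stands still between calls to the robot, and variables do not carry over. Pictures are saved under pics/ and viewed, about 8 in all and at most 12, crops included, and the job is handed in when it is done.

```bash
mkdir -p pics; cat > h.py <<'E'
import numpy as np, cv2
from bench import r, vision
from scipy.spatial.transform import Rotation as R
def cal(n):
    c=vision.get_calibration(n);K=np.array(c["camera_matrix"]);Rm=cv2.Rodrigues(np.array(c["rvec"],float))[0]
    return K,float(c["k1"]),Rm,np.array(c["tvec"],float).ravel()
def ray(n,u,v):
    K,k1,Rm,t=cal(n)
    p=cv2.undistortPoints(np.array([[[u,v]]],float),K,np.array([k1,0,0,0.]))[0,0]
    return -Rm.T@t, Rm.T@np.array([p[0],p[1],1.])
def onz(n,u,v,z):
    o,d=ray(n,u,v); return o+d*(z-o[2])/d[2]
def proj(n,P):
    K,k1,Rm,t=cal(n)
    return cv2.projectPoints(np.atleast_2d(np.array(P,float)),Rm,t,K,np.array([k1,0,0,0.]))[0][:,0]
def shot(n,name,crop=None,s=1):
    im,d=vision.camera(n)
    if crop: a,b,c,e=crop; im2=im[b:e,a:c]
    else: im2=im
    cv2.imwrite("pics/"+name,cv2.resize(im2,None,fx=s,fy=s,interpolation=cv2.INTER_CUBIC)); return im,d
def tool(P,rot=None):
    "shift to world point P from current pose, tool axes, units"
    s=r.read_state(); q=R.from_quat(s["eef_rot"])
    return q.inv().apply(np.array(P)-s["ee_pos"])/0.25
E
python3 - <<'E'
from h import *
im,d=shot("top","t1.png",s=1.5); np.savez("t1.npz",im=im,d=d)
im,d=shot("side","s1.png",s=1.5); np.savez("s1.npz",im=im,d=d)
s=r.read_state(); print(s); print(R.from_quat(s["eef_rot"]).as_matrix().round(3))
for n in("top","side"): print(n,cal(n))
E
```

```text
{'time': 0.1, 'joint_positions': array([-1.19759585,  0.3328239 , -0.06469894,  1.46079706,  0.02163484,
        1.349891  , -0.08850315]), 'joint_vel': array([-4.72611009e-05, -2.82984896e-04, -1.62559228e-03, -7.33814224e-04,
       -1.08742010e-04, -1.13860029e-04,  3.74912819e-04]), 'joint_torque': array([ 1.34918715e-03, -6.24543715e+01,  2.44747679e-02, -3.90716994e+01,
       -6.14584261e-02,  3.65649210e-02,  3.26096790e-05]), 'ee_pos': array([0.24085799, 0.57638286, 0.22185277]), 'eef_rot': array([ 0.13858863,  0.69336132, -0.13944637,  0.69325174]), 'ft_force': array([-0.47991211,  0.36030318,  0.61425713]), 'torque': array([0.02718204, 0.00143058, 0.00037235]), 'width': 0.08702881150172129}
[[-0.     0.386  0.923]
 [-0.001  0.923 -0.386]
 [-1.    -0.001  0.   ]]
top (array([[382.85872286,   0.        , 251.97967905],
       [  0.        , 382.85872286, 191.4150559 ],
       [  0.        ,   0.        ,   1.        ]]), -0.004574782173154195, array([[ 1.22048844e-02, -9.99919553e-01,  3.45381493e-03],
       [-9.80059742e-01, -1.26474253e-02, -1.98300139e-01],
       [ 1.98327868e-01, -9.64714689e-04, -9.80135259e-01]]), array([0.02686765, 0.55541429, 1.05161374]))
side (array([[395.76071   ,   0.        , 261.57688677],
       [  0.        , 395.76071   , 192.33583824],
       [  0.        ,   0.        ,   1.        ]]), -0.07216124939907874, array([[-0.99669015, -0.08082229,  0.0087469 ],
       [-0.06622213,  0.74478048, -0.66401556],
       [ 0.04715274, -0.66239701, -0.74766759]]), array([0.57161404, 0.0510183 , 1.16929822]))
```

View pics/t1.png

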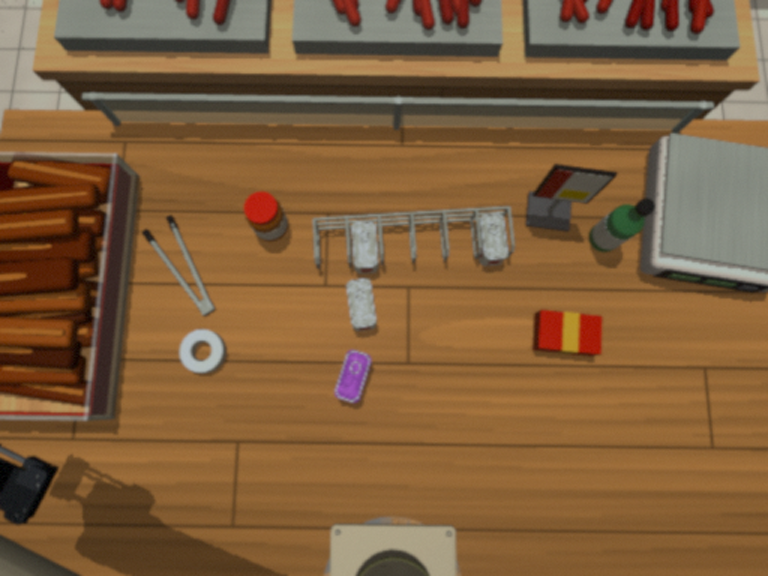

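View pics/s1.png

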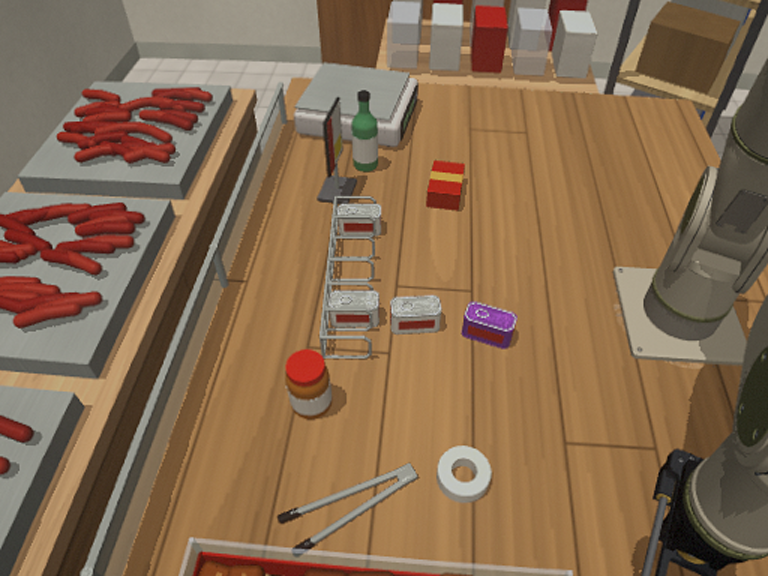

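The top picture shows the sign at the right end (full-res px ~(365,140)) and the jar at the left (177,145). Counting therefore starts at divider g, and the third gap is e–d at y = -32. There are two candidates for the loose tin: the silver and red one at (241,203), and a purple look-alike at (235,251). The silver one fits the description. I'll confirm it in an enlarged crop and measure from that.

```bash
python3 - <<'E'
from h import *
im=np.load("t1.npz")["im"]
cv2.imwrite("pics/c1.png",cv2.resize(im[130:275,200:355],None,fx=5,fy=4.1,interpolation=cv2.INTER_CUBIC)) if 0 else cv2.imwrite("pics/c1.png",cv2.resize(im[130:250,200:355],None,fx=5,fy=5,interpolation=cv2.INTER_CUBIC))
E
```

```text
(no output)
```

View pics/c1.png

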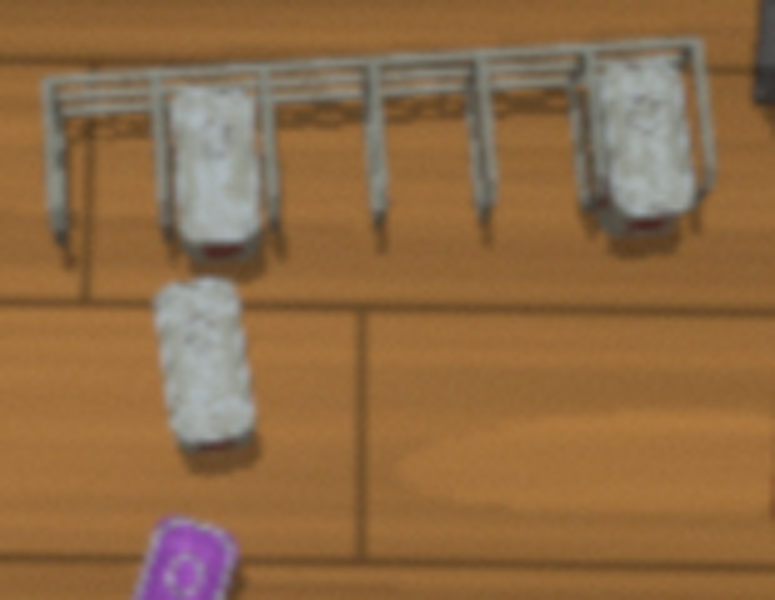

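The crop confirms it: the silver tin with the red end label, centred at crop (204,362), is the loose one. The purple one stays out of it. The divider tops' rear corners run from a (50,82) to g (697,45).

```bash
cat > fit.py <<'E'
from h import *
from scipy.optimize import least_squares
px=np.array([(50,82),(157,78),(265,72),(375,66),(482,60),(588,52),(697,45)])/5+[200,130]
ys=np.array([192,128,64,0,-64,-128,-192])/1e3
def T(p,q):
    q=np.atleast_2d(q);c,s=np.cos(p[2]),np.sin(p[2]); return np.c_[p[0]+c*q[:,0]-s*q[:,1],p[1]+s*q[:,0]+c*q[:,1],q[:,2]]
m=np.c_[np.full(7,.049),ys,np.full(7,.064)]
f=least_squares(lambda p:(proj("top",T(p,m))-px).ravel(),[.6,0,0]); p=f.x
print("rack",p,"res",np.abs(f.fun).max())
P=[onz("top",u/5+200,v/5+130,.054) for u,v in[(155,285),(240,280),(253,440),(178,447)]]
c=np.mean(P,0); ax=(P[0]+P[1]-P[2]-P[3])/2; print("tin",c,np.degrees(np.arctan2(ax[1],ax[0])),np.linalg.norm(ax))
for k,(n,o) in enumerate((("top",(190,120)),("side",(190,120)))):
    im=np.load(n[0]+"1.npz")["im"]; b=cv2.resize(im[120:270,190:360],None,fx=4,fy=4,interpolation=cv2.INTER_CUBIC)
    for y in ys:
        q=((proj(n,T(p,[[.05,y,.063],[-.026,y,.063],[-.039,y,.05],[-.039,y,0]]))-o)*4).astype(int)
        cv2.polylines(b,[q],False,(0,255,0),1)
    cv2.imwrite("pics/o%d.png"%k,b)
    if n=="side": cv2.imwrite("pics/o2.png",cv2.resize(im[120:260,200:360],None,fx=4,fy=4))
print("g f e tops",T(p,[[.01,-.192,.066],[.01,-.128,.066],[.01,-.064,.066]]))
d=np.load("t1.npz")["d"]; print(d[203,241])
E
python3 fit.py; python3 -c "
import cv2,numpy as np
a=cv2.imread('pics/o0.png')[40:340];b=cv2.imread('pics/o1.png')[0:600]
cv2.imwrite('pics/o3.png',np.vstack([a[:300],b[:600]][:1]+[b[20:320]]))"
```

```text
rack [ 0.65085996 -0.03512465  0.07404673] res 0.4113925644973051
tin [0.52250214 0.06421872 0.054     ] 7.30247136308629 0.09464973538940878
g f e tops [[ 0.67503655 -0.22585874  0.066     ]
 [ 0.67030188 -0.16203411  0.066     ]
 [ 0.66556722 -0.09820948  0.066     ]]
1.1061304
```

View pics/o3.png

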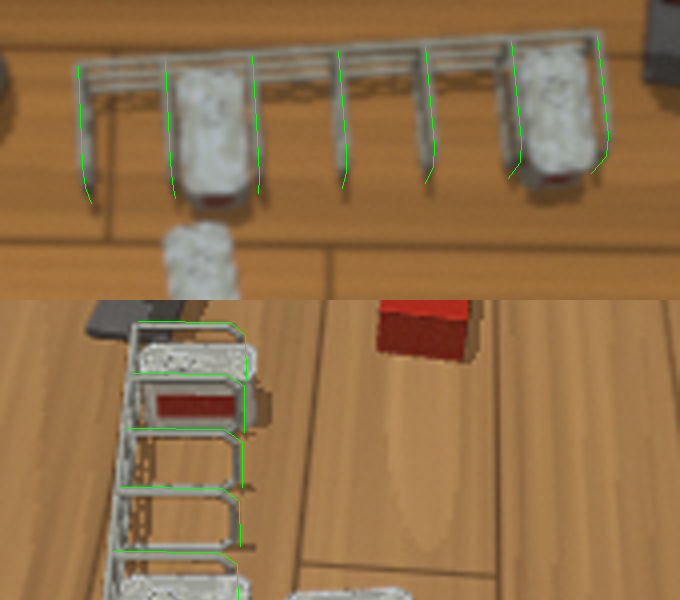

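The model overlay agrees with both cameras after a +1.5 mm shift in y, giving the rack at about (0.6505, -0.0335) with yaw 0.074. The tin is at about (0.5225, 0.064) with yaw 0.127. The fingers get shut first, then the arm goes to above divider g, keeping its yaw so the gripper body stays clear of the sign.

```bash
python3 -m pendant '0 -0.8 0.95 0 0 0;0 -0.8 0.95 0 0 0;0 -0.8 0.95 0 0 0;0 -0.8 0.95 0 0 0;0 -0.8 0.95 0 0 0;0 -0.8 0.95 0 0 0;0 -0.8 0.95 0 0 0;0 -0.8 0.95 0 0 0' -1 20; python3 -m pendant '0 -0.75 0.9 0 0 0;0 -0.75 0.9 0 0 0;0 -0.75 0.9 0 0 0;0 -0.75 0.9 0 0 0;0 -0.75 0.9 0 0 0;0 -0.75 0.9 0 0 0;0 -0.75 0.9 0 0 0;0 -0.75 0.9 0 0 0'
cat >> h.py <<'E'
RK=[0.6505,-0.0335,0.074]
def rk(x,y,z):
    c,s=np.cos(RK[2]),np.sin(RK[2]); return np.array([RK[0]+c*x-s*y,RK[1]+s*x+c*y,z])
def inrk(P):
    c,s=np.cos(RK[2]),np.sin(RK[2]); d=np.array(P[:2])-RK[:2]; return np.array([c*d[0]+s*d[1],-s*d[0]+c*d[1]])
def yaw():
    m=R.from_quat(r.read_state()["eef_rot"]).as_matrix(); return np.arctan2(m[1,1],m[0,1]),m[2,0]
def stat():
    s=r.read_state(); print("t",s["time"],"tcp",s["ee_pos"].round(4),"rk",inrk(s["ee_pos"]).round(4),"yaw",np.round(yaw(),4),"f",s["ft_force"].round(1),"w",round(s["width"],4))
E
python3 - <<'E'
from h import *
stat(); print(tool(rk(-.012,-.192,.1)).round(3))
q=R.from_quat(r.read_state()["eef_rot"]); print(q.inv().apply(rk(0,1,0)-rk(0,0,0)),q.inv().apply(rk(1,0,0)-rk(0,0,0)))
print("purple",inrk(onz("top",235,251,.054)), "sign foot",inrk(onz("top",366,141,.03)))
E
```

```text
time: 0.9
ee_pos: [0.3839, 0.299, 0.2226]
eef_rot: [0.14, 0.693, -0.14, 0.693]
ft_force: [-0.2, 0.7, -0.8]
width: 0.0308
time: 1.7
ee_pos: [0.5185, 0.0422, 0.2221]
eef_rot: [0.139, 0.694, -0.139, 0.693]
ft_force: [0.4, -0.5, 0.5]
width: 0.0002
t 1.7 tcp [0.5185 0.0422 0.2221] rk [-0.126   0.0853] yaw [ 1.1756 -1.    ] f [ 0.4 -0.5  0.5] w 0.0002
[ 0.488 -0.783  0.909]
[ 4.36395882e-05  8.91935806e-01 -4.52162045e-01] [-7.93651598e-04  4.52161934e-01  8.91935511e-01]
purple [-0.25735241  0.13230885] sign foot [ 0.0500971  -0.28251844]
```

```bash
python3 -m pendant '0.3 -0.78 0.91 0 0 0;0.3 -0.78 0.91 0 0 0;0.3 -0.78 0.91 0 0 0;0.3 -0.78 0.91 0 0 0;0.3 -0.78 0.91 0 0 0;0.3 -0.78 0.91 0 0 0;0.3 -0.78 0.91 0 0 0;0.3 -0.78 0.91 0 0 0'
python3 - <<'E'
from h import *
shot("top","t2.png",(230,80,420,230),2); shot("side","s2.png",(180,60,370,210),2)
a=cv2.imread("pics/t2.png");b=cv2.imread("pics/s2.png");cv2.imwrite("pics/ts2.png",np.hstack([a,b]))
stat(); print(tool(rk(-.012,-.192,.075)).round(3))
E
```

```text
time: 2.5
ee_pos: [0.6534, -0.2257, 0.1456]
eef_rot: [0.139, 0.694, -0.139, 0.692]
ft_force: [-0.2, 0.7, 0.4]
width: 0.0006
t 2.6 tcp [ 0.6538 -0.2234  0.1473] rk [-0.0108 -0.1896] yaw [ 1.1782 -1.    ] f [0.9 0.6 0. ] w 0.0003
[ 0.289 -0.011  0.   ]
```

View pics/ts2.png

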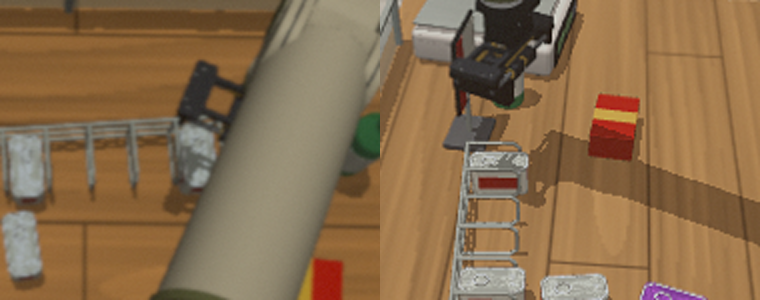

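```bash
python3 - <<'E'
from h import *
p=r.read_state()["ee_pos"]; print((proj("side",[p,p+[0,0,.08]])-[180,60])*2+[380,0],(proj("top",[p,p+[0,0,.08]])-[230,80])*2)
_,d=vision.camera("side")
im,_=vision.camera("side")
cv2.imwrite("pics/s3.png",cv2.resize(im[60:150,190:300],None,fx=6,fy=6,interpolation=cv2.INTER_CUBIC))
E
```

```text
[[504.48784084 101.21646662]
 [503.06993837  57.74149014]] [[234.93498908 140.36356056]
 [250.75935354 120.9601448 ]]
```

View pics/s3.png

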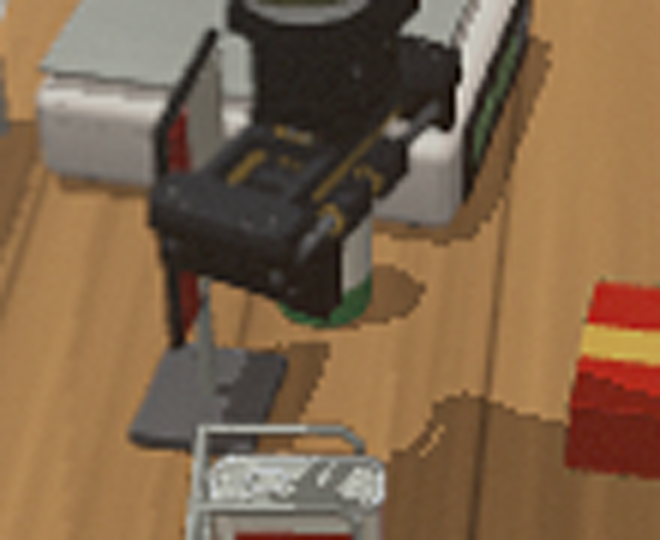

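The fingertip (crop ≈(313,300)) hangs over divider g, and by geometry the body clears the sign by about 4 cm. Next is the descent onto g.

```bash
python3 -m pendant '0.15 -0.01 0 0 0 0;0.28 -0.01 0 0 0 0;0.28 -0.01 0 0 0 0;0.28 -0.01 0 0 0 0;0.28 -0.01 0 0 0 0'
python3 -c "
from h import *
stat()"
python3 -m pendant '0.01 0 0 0 0 0;0.02 0 0 0 0 0;0.025 0 0 0 0 0;0.03 0 0 0 0 0;0.03 0 0 0 0 0'
python3 -c "
from h import *
stat(); print(tool(rk(-.012,-.192,.066)).round(3))"
```

```text
time: 3.2
ee_pos: [0.6534, -0.2288, 0.0802]
eef_rot: [0.139, 0.692, -0.139, 0.695]
ft_force: [0.7, -0.2, 0.0]
width: 0.0002
t 3.2 tcp [ 0.6534 -0.2288  0.0802] rk [-0.0115 -0.195 ] yaw [ 1.1758 -1.    ] f [ 0.7 -0.2  0. ] w 0.0002
time: 3.7
ee_pos: [0.6519, -0.2291, 0.0698]
eef_rot: [0.139, 0.693, -0.139, 0.693]
ft_force: [0.6, -0.2, 0.4]
width: 0.0004
t 3.7 tcp [ 0.6519 -0.2291  0.0698] rk [-0.013  -0.1952] yaw [ 1.1748 -1.    ] f [ 0.6 -0.2  0.4] w 0.0004
[ 0.015  0.013 -0.002]
```

```bash
python3 -m pendant '0.004 0.01 0 0 0 0;0.008 0.01 0 0 0 0;0.012 0.01 0 0 0 0;0.012 0.01 0 0 0 0'
python3 -m pendant '0.004 0 0 0 0 0;0.008 0 0 0 0 0;0.008 0 0 0 0 0'
```

```text
time: 4.1
ee_pos: [0.6529, -0.2268, 0.0668]
eef_rot: [0.139, 0.693, -0.139, 0.693]
ft_force: [-0.4, -0.5, -0.1]
width: 0.0001
time: 4.4
ee_pos: [0.6531, -0.2269, 0.0663]
eef_rot: [0.139, 0.693, -0.139, 0.693]
ft_force: [-4.1, 1.3, 10.1]
width: 0.0006
```

10 N of contact on g. Now a small hop to f.

```bash
python3 -m pendant '-0.016 0 0 0 0 0;-0.016 0.06 -0.03 0 0 0;-0.016 0.12 -0.06 0 0 0;-0.016 0.18 -0.09 0 0 0;-0.016 0.228 -0.116 0 0 0;-0.016 0.228 -0.116 0 0 0;-0.008 0.228 -0.116 0 0 0;-0.004 0.228 -0.116 0 0 0'
python3 -m pendant '0.004 0 0 0 0 0;0.004 0 0 0 0 0;0.004 0 0 0 0 0'
python3 -c "
from h import *
stat()"
```

```text
time: 5.2
ee_pos: [0.6483, -0.1636, 0.0663]
eef_rot: [0.139, 0.693, -0.139, 0.693]
ft_force: [-4.0, 3.5, 11.4]
width: 0.0005
time: 5.5
ee_pos: [0.6483, -0.1636, 0.0663]
eef_rot: [0.14, 0.693, -0.139, 0.693]
ft_force: [-4.6, 3.3, 11.7]
width: 0.0003
t 5.5 tcp [ 0.6483 -0.1636  0.0663] rk [-0.0118 -0.1296] yaw [ 1.1738 -1.    ] f [-4.6  3.3 11.7] w 0.0003
```

Touched f with 11 N. On to e.

```bash
python3 -m pendant '-0.016 0 0 0 0 0;-0.016 0.06 -0.03 0 0 0;-0.016 0.12 -0.06 0 0 0;-0.016 0.18 -0.09 0 0 0;-0.016 0.228 -0.116 0 0 0;-0.016 0.228 -0.116 0 0 0;-0.008 0.228 -0.116 0 0 0;-0.004 0.228 -0.116 0 0 0'
python3 -m pendant '0.002 0 0 0 0 0;0.002 0 0 0 0 0'
python3 -c "
from h import *
stat()"
```

```text
time: 6.3
ee_pos: [0.6435, -0.0997, 0.0663]
eef_rot: [0.139, 0.693, -0.139, 0.693]
ft_force: [-4.0, 2.8, 10.3]
width: 0.0004
time: 6.5
ee_pos: [0.6435, -0.0998, 0.0663]
eef_rot: [0.14, 0.693, -0.139, 0.693]
ft_force: [-3.6, 2.5, 8.7]
width: 0.0005
t 6.5 tcp [ 0.6435 -0.0998  0.0663] rk [-0.0118 -0.0656] yaw [ 1.174 -1.   ] f [-3.6  2.5  8.7] w 0.0005
```

All three have been touched in order. The fingers lift and go to the tin's left side, with the jaw turned along the rack's x and opened 30 mm as a wide pushing face.

```bash
python3 -m pendant '-0.15 0 0 0 0 0;-0.34 0 0 0 0 0;-0.34 0.647 -0.812 0.2 0 0;-0.34 0.647 -0.812 0.4 0 0;-0.34 0.647 -0.812 0.6 0 0;-0.34 0.647 -0.812 0.733 0 0;-0.34 0.647 -0.812 0.733 0 0;-0.34 0.647 -0.812 0.733 0 0' -0.31 20
python3 -m pendant '0 0 0 0.2 0 0;0 0 0 0.2 0 0;0 0 0 0.2 0 0;0 0 0 0.2 0 0'
python3 - <<'E'
from h import *
shot("top","t4.png",(180,130,350,270),4)
stat(); print(tool(rk(-.12,.17,.016)).round(3), (rk(0,0,0)))
E
```

```text
time: 7.3
ee_pos: [0.5173, 0.1301, 0.1505]
eef_rot: [0.41, 0.576, -0.41, 0.576]
ft_force: [0.2, -0.4, 0.4]
width: 0.0295
time: 7.7
ee_pos: [0.5187, 0.1275, 0.1505]
eef_rot: [0.489, 0.51, -0.489, 0.51]
ft_force: [0.1, -0.4, -0.5]
width: 0.0304
t 7.75 tcp [0.5187 0.1276 0.1505] rk [-0.1195  0.1704] yaw [ 0.0417 -1.    ] f [0.1 0.4 0. ] w 0.0301
[ 0.538 -0.002  0.001] [ 0.6505 -0.0335  0.    ]
```

View pics/t4.png

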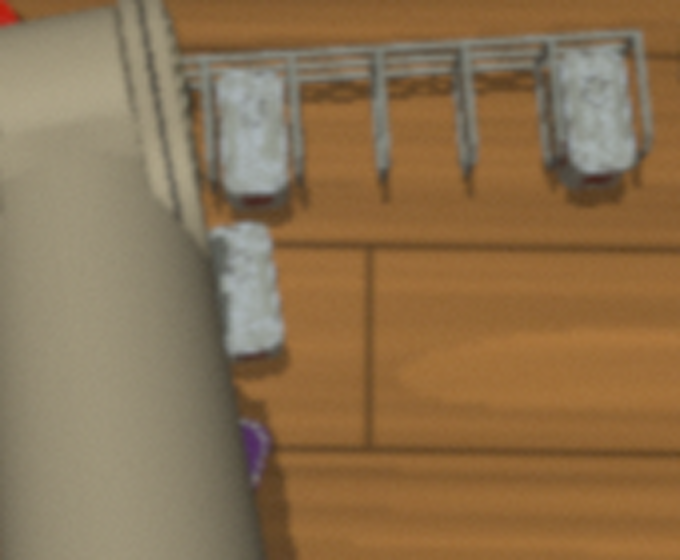

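The tin has not moved (crop ≈(245,290)). I'll trim the yaw by +0.03 and descend beside it.

```bash
python3 -m pendant '0.2 0 0 -0.022 0 0;0.36 0 0 -0.022 0 0;0.48 0 0 -0.022 0 0;0.53 0 0 -0.022 0 0;0.53 0 0 -0.022 0 0;0.53 0 0 -0.022 0 0'
python3 - <<'E'
from h import *
stat(); print(tool(rk(-.12,.143,.016)).round(3),tool(rk(-.12,.002,.016)).round(3))
E
```

```text
time: 8.35
ee_pos: [0.5195, 0.1282, 0.0193]
eef_rot: [0.482, 0.517, -0.481, 0.518]
ft_force: [0.2, 0.6, 0.1]
width: 0.0296
t 8.35 tcp [0.5195 0.1282 0.0193] rk [-0.1187  0.171 ] yaw [ 0.0722 -1.    ] f [0.2 0.6 0.1] w 0.0296
[ 0.013 -0.005  0.112] [ 0.013 -0.004  0.676]
```

```bash
python3 -m pendant '0.01 0 0.04 0 0 0;0.01 0 0.07 0 0 0;0.01 0 0.09 0 0 0;0.01 0 0.11 0 0 0;0.01 0 0.125 0 0 0;0.01 0 0.14 0 0 0;0.01 0 0.155 0 0 0;0.01 0 0.17 0 0 0'
python3 -m pendant '0 0 0.02 0 0 0;0 0 0.04 0 0 0;0 0 0.06 0 0 0;0 0 0.08 0 0 0;0 0 0.1 0 0 0;0 0 0.12 0 0 0;0 0 0.14 0 0 0;0 0 0.16 0 0 0'
python3 -m pendant '0 0 0.02 0 0 0;0 0 0.04 0 0 0;0 0 0.06 0 0 0;0 0 0.08 0 0 0;0 0 0.1 0 0 0;0 0 0.12 0 0 0;0 0 0.14 0 0 0;0 0 0.16 0 0 0'
python3 -m pendant '0 0 0.02 0 0 0;0 0 0.04 0 0 0;0 0 0.06 0 0 0;0 0 0.08 0 0 0;0 0 0.1 0 0 0;0 0 0.11 0 0 0;0 0 0.11 0 0 0;0 0 0.11 0 0 0'
python3 - <<'E'
from h import *
im,_=shot("side","s5.png",(210,140,350,280),4)
stat(); print(tool(rk(-.12,.002,.016)).round(3))
E
```

```text
time: 9.15
ee_pos: [0.5216, 0.086, 0.0156]
eef_rot: [0.482, 0.518, -0.482, 0.518]
ft_force: [-0.6, 1.5, 1.7]
width: 0.03
time: 9.95
ee_pos: [0.5244, 0.0456, 0.0155]
eef_rot: [0.482, 0.518, -0.482, 0.518]
ft_force: [-0.8, 2.2, 2.3]
width: 0.0299
time: 10.75
ee_pos: [0.5273, 0.0057, 0.0155]
eef_rot: [0.482, 0.518, -0.482, 0.518]
ft_force: [-1.2, 3.5, 1.8]
width: 0.0301
time: 11.55
ee_pos: [0.5291, -0.0218, 0.0154]
eef_rot: [0.482, 0.517, -0.482, 0.518]
ft_force: [0.1, 0.0, -0.7]
width: 0.03
t 11.6 tcp [ 0.5291 -0.0216  0.0154] rk [-0.1202  0.0209] yaw [ 0.0715 -1.    ] f [0.3 0.8 0. ] w 0.03
[-0.002  0.001  0.076]
```

View pics/s5.png

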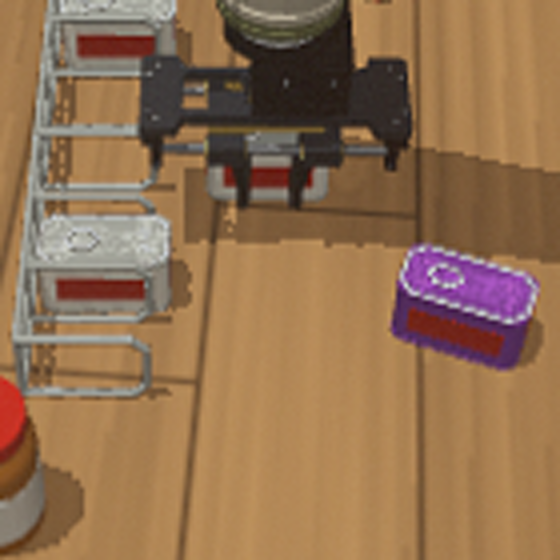

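The tin is being pushed cleanly and stays upright, with its side centred on the two fingers at crop ≈(268,185). I'll finish the lateral push, back off, lift, turn, and look from the top.

```bash
python3 -m pendant '0 0 0.02 0 0 0;0 0 0.04 0 0 0;0 0 0.06 0 0 0;0 0 0.072 0 0 0;0 0 0.072 0 0 0;0 0 0.072 0 0 0'
python3 -c "
from h import *
stat()"
python3 -m pendant '0 0 -0.04 0 0 0;0 0 -0.14 0 0 0;-0.3 0 -0.3 -0.1 0 0;-0.5 0 -0.5 -0.3 0 0;-0.5 0 -0.5 -0.4 0 0;-0.5 0 -0.5 -0.5 0 0;-0.5 0 -0.5 -0.6 0 0;-0.5 0 -0.5 -0.6 0 0' -1 20
python3 - <<'E'
from h import *
im,d=shot("top","t6.png",(220,140,320,240),6); np.savez("t6.npz",im=im,d=d); stat()
E
```

```text
time: 12.2
ee_pos: [0.5306, -0.0395, 0.0156]
eef_rot: [0.482, 0.517, -0.482, 0.518]
ft_force: [-0.2, -0.3, -0.4]
width: 0.0299
t 12.2 tcp [ 0.5306 -0.0395  0.0156] rk [-0.12    0.0029] yaw [ 0.0713 -1.    ] f [-0.2 -0.3 -0.4] w 0.0299
time: 13.0
ee_pos: [0.5215, 0.0869, 0.141]
eef_rot: [0.206, 0.676, -0.206, 0.677]
ft_force: [0.8, 0.2, -0.5]
width: 0.0004
t 13.05 tcp [0.5214 0.0865 0.1408] rk [-0.1199  0.1293] yaw [ 0.9888 -1.    ] f [ 0.3 -0.6  0.9] w 0.0006
```

View pics/t6.png

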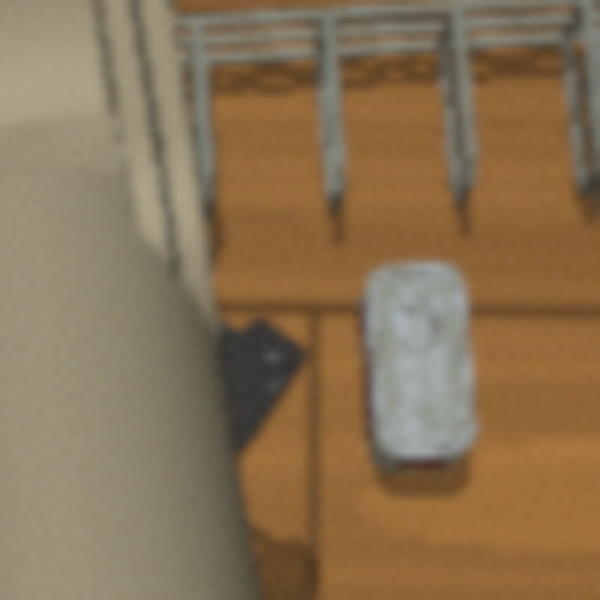

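The tin stands upright in front of the gap, centred at crop ≈(420,360). Divider d's top runs (330,30)–(334,190) and e's (456,25)–(463,190). Next I compute the tin's offset relative to these dividers.

```bash
python3 - <<'E'
from h import *
f=lambda u,v,z:inrk(onz("top",(u+.5)/6-.5+220,(v+.5)/6-.5+140,z)).round(4)
for u,v in[(330,30),(334,185),(456,25),(463,185)]: print("div",f(u,v,.064))
print("tin c",f(420,359,.054)); 
l=[f(367,300,.054),f(376,430,.054)];r_=[f(465,300,.054),f(473,430,.054)];print(l,r_)
for a,b in(l,r_): print("yaw rel",np.arctan2((a-b)[1],(a-b)[0]))
print(f(415,262,.054),f(425,457,.054))
print(tool(rk(-.2,-.032,.14)).round(3))
E
```

```text
div [ 0.0444 -0.0007]
div [-0.034   0.0031]
div [ 0.0432 -0.0627]
div [-0.0378 -0.0592]
tin c [-0.12   -0.0326]
[array([-0.0896, -0.0094]), array([-0.1531, -0.0089])] [array([-0.0925, -0.0567]), array([-0.156 , -0.0551])]
yaw rel -0.007873853024100548
yaw rel -0.025191520087896265
[-0.0722 -0.0341] [-0.1675 -0.0312]
[ 0.003 -0.707  0.139]
```

```bash
python3 -m pendant '0 -0.2 0.04 -0.1 0 0;0 -0.4 0.08 -0.2 0 0;0 -0.6 0.12 -0.3 0 0;0 -0.707 0.139 -0.4 0 0;0 -0.707 0.139 -0.437 0 0;0 -0.707 0.139 -0.437 0 0;0 -0.707 0.139 -0.437 0 0;0 -0.707 0.139 -0.437 0 0'
python3 - <<'E'
from h import *
stat(); print(tool(rk(-.2,-.032,.016)).round(3))
E
```

```text
time: 13.85
ee_pos: [0.4509, -0.0792, 0.1405]
eef_rot: [-0.02, 0.707, 0.02, 0.707]
ft_force: [-0.1, -0.1, 0.1]
width: 0.0004
t 13.85 tcp [ 0.4509 -0.0792  0.1405] rk [-0.2024 -0.0309] yaw [ 1.6262 -1.    ] f [-0.1 -0.1  0.1] w 0.0004
[ 0.498 -0.004  0.01 ]
```

```bash
python3 -m pendant '0.2 0 0 -0.012 0 0;0.38 0 0 -0.012 0 0;0.46 0 0 -0.012 0 0;0.495 0 0 -0.012 0 0;0.495 0 0 -0.012 0 0;0.495 0 0 -0.012 0 0'
python3 - <<'E'
from h import *
stat(); print(tool(rk(-.170,-.0315,.016)).round(3),tool(rk(-.12,-.0305,.016)).round(3),tool(rk(-.0565,-.0305,.016)).round(3))
E
```

```text
time: 14.45
ee_pos: [0.4516, -0.08, 0.0178]
eef_rot: [-0.026, 0.706, 0.026, 0.707]
ft_force: [0.0, 0.9, 0.3]
width: 0.0005
t 14.45 tcp [ 0.4516 -0.08    0.0178] rk [-0.2018 -0.0317] yaw [ 1.6451 -1.    ] f [0.  0.9 0.3] w 0.0005
[0.007 0.001 0.127] [0.007 0.005 0.327] [0.008 0.005 0.581]
```

```bash
python3 -m pendant '0.005 0 0.03 0 0 0;0.005 0 0.06 0 0 0;0.005 0 0.08 0 0 0;0.005 0.001 0.1 0 0 0;0.005 0.001 0.115 0 0 0;0.005 0.002 0.13 0 0 0;0.005 0.002 0.145 0 0 0;0.005 0.003 0.16 0 0 0'
python3 -m pendant '0 0.001 0.02 0 0 0;0 0.001 0.04 0 0 0;0 0.001 0.06 0 0 0;0 0.002 0.08 0 0 0;0 0.002 0.1 0 0 0;0 0.003 0.12 0 0 0;0 0.003 0.13 0 0 0;0 0.003 0.13 0 0 0'
python3 - <<'E'
from h import *
im,_=shot("side","s7.png",(210,140,330,260),5); stat(); print(tool(rk(-.0565,-.0305,.016)).round(3))
E
```

```text
time: 15.25
ee_pos: [0.4906, -0.0765, 0.0154]
eef_rot: [-0.026, 0.707, 0.026, 0.707]
ft_force: [-1.0, 0.5, 0.5]
width: 0.0003
time: 16.05
ee_pos: [0.5234, -0.0733, 0.0156]
eef_rot: [-0.026, 0.706, 0.026, 0.707]
ft_force: [0.2, 0.3, 0.1]
width: 0.0004
t 16.1 tcp [ 0.5232 -0.0733  0.0156] rk [-0.1299 -0.0303] yaw [ 1.6452 -1.    ] f [-0.4  0.  -0.2] w 0.0003
[-0.001 -0.001  0.294]
```

View pics/s7.png

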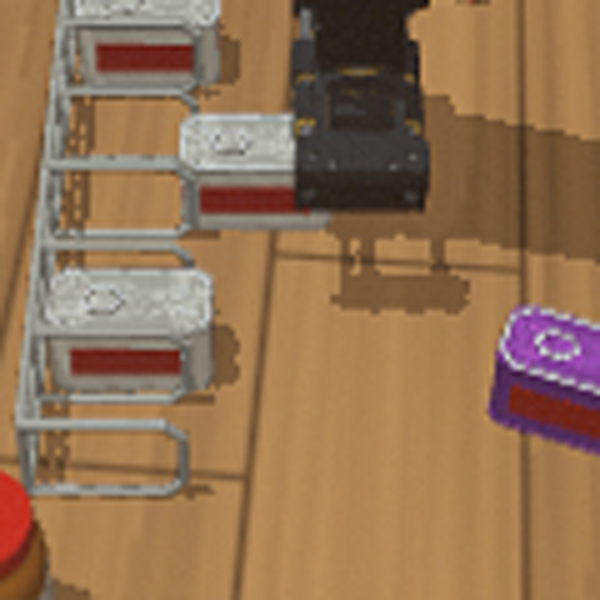

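The tin is straight and just entering the gap: top left corner at crop (182,125), near-side bottom edge at (187,228), divider e's top at y≈165 and d's at y≈240. I'll check that against the expected projections.

```bash
python3 - <<'E'
from h import *
g=lambda x,y,z:((proj("side",rk(x,y,z))[0]-[210,140]+.5)*5-.5).round(0)
print("side face bottom", g(-.06,-.0065,0),g(-.1,-.0065,0),"top edges",g(-.07,-.0065,.054),g(-.07,-.0545,.054))
print("e top",g(0,-.064,.066),"d top",g(0,0,.066),"d foot",g(-.039,0,0),"e foot",g(-.039,-.064,0))
im=cv2.imread("pics/s7.png"); print([int(x) for x in im[100:235:3,235].mean(-1)])
E
```

```text
side face bottom [237. 229.] [302. 230.] top edges [254. 169.] [255. 113.]
e top [141.  87.] d top [136. 161.] d foot [203. 237.] e foot [206. 163.]
[116, 116, 113, 118, 134, 169, 185, 162, 159, 171, 177, 182, 184, 177, 165, 156, 142, 123, 139, 170, 168, 170, 191, 161, 115, 118, 131, 132, 114, 86, 64, 53, 58, 60, 60, 54, 57, 67, 102, 134, 137, 127, 120, 119, 122]
```

The tin is within about 1 mm of its prediction, and the dividers read about 2 mm further left. I'll push on with a 1 mm leftward drift while watching the force.

```bash
python3 -m pendant '0 0.001 0.015 0 0 0;0 0.002 0.03 0 0 0;0 0.003 0.045 0 0 0;0 0.004 0.06 0 0 0;0 0.005 0.075 0 0 0;0 0.005 0.09 0 0 0;0 0.005 0.105 0 0 0;0 0.005 0.12 0 0 0'
python3 -m pendant '0 0 0.015 0 0 0;0 0 0.03 0 0 0;0 0 0.045 0 0 0;0 0 0.06 0 0 0;0 0 0.075 0 0 0;0 0 0.09 0 0 0;0 0 0.105 0 0 0;0 0 0.12 0 0 0'
python3 -c "
from h import *
stat()"
```

```text
time: 16.9
ee_pos: [0.553, -0.0698, 0.0156]
eef_rot: [-0.026, 0.707, 0.026, 0.707]
ft_force: [-1.8, -0.1, 1.6]
width: 0.0004
time: 17.7
ee_pos: [0.5828, -0.0676, 0.0155]
eef_rot: [-0.026, 0.707, 0.026, 0.707]
ft_force: [-2.7, -0.6, 1.5]
width: 0.0007
t 17.7 tcp [ 0.5828 -0.0676  0.0155] rk [-0.07  -0.029] yaw [ 1.6452 -1.    ] f [-2.7 -0.6  1.5] w 0.0007
```

```bash
python3 -m pendant '0 0 0.012 0 0 0;0 0 0.022 0 0 0;0 0 0.03 0 0 0;0 0 0.036 0 0 0;0 0 0.042 0 0 0;0 0 0.046 0 0 0'
python3 -m pendant '0 0 0.004 0 0 0;0 0 0.008 0 0 0;0 0 0.008 0 0 0'
python3 -c "
from h import *
stat()"
```

```text
time: 18.3
ee_pos: [0.5941, -0.0667, 0.0155]
eef_rot: [-0.026, 0.707, 0.026, 0.707]
ft_force: [-2.4, 0.1, 1.4]
width: 0.0004
time: 18.6
ee_pos: [0.5962, -0.0666, 0.0155]
eef_rot: [-0.026, 0.706, 0.026, 0.707]
ft_force: [-0.5, -0.1, -0.9]
width: 0.0003
t 18.6 tcp [ 0.5962 -0.0666  0.0155] rk [-0.0566 -0.029 ] yaw [ 1.6452 -1.    ] f [-0.5 -0.1 -0.9] w 0.0003
```

Not stopped yet. Small steps until it meets the rails.

```bash
python3 -m pendant '0 0 0.004 0 0 0;0 0 0.008 0 0 0;0 0 0.008 0 0 0'
python3 -m pendant '0 0 0.004 0 0 0;0 0 0.008 0 0 0;0 0 0.008 0 0 0'
```

```text
time: 18.9
ee_pos: [0.5982, -0.0664, 0.0155]
eef_rot: [-0.026, 0.707, 0.026, 0.707]
ft_force: [-1.1, 0.1, -0.1]
width: 0.0005
time: 19.2
ee_pos: [0.5982, -0.0665, 0.0153]
eef_rot: [-0.026, 0.708, 0.026, 0.705]
ft_force: [-11.6, 0.4, 7.4]
width: 0.0003
```

It has stopped on the rails at 11.6 N. I'll release slowly, back straight out, then lift and clear the view.

```bash
python3 -m pendant '0 0 -0.01 0 0 0;0 0 -0.03 0 0 0;0 0 -0.1 0 0 0;0 0 -0.24 0 0 0;-0.2 0 -0.4 0 0 0;-0.4 0.2 -0.5 0 0 0;-0.5 0.4 -0.5 0 0 0;-0.5 0.6 -0.5 0 0 0'
python3 -m pendant '0 0.4 -0.1 0 0 0;0 0.4 -0.1 0 0 0;0 0.4 -0.1 0 0 0;0 0.4 -0.1 0 0 0;0 0.4 -0.1 0 0 0'
python3 - <<'E'
from h import *
shot("top","t8.png",(180,120,380,270),2); shot("side","s8.png",(170,120,330,270),2)
a=cv2.imread("pics/t8.png");b=cv2.imread("pics/s8.png");cv2.imwrite("pics/ts8.png",np.hstack([a,b])); stat()
E
```

```text
time: 20.0
ee_pos: [0.4695, 0.0419, 0.1347]
eef_rot: [-0.024, 0.705, 0.026, 0.708]
ft_force: [1.8, 1.1, -0.4]
width: 0.0006
time: 20.5
ee_pos: [0.4371, 0.1386, 0.1318]
eef_rot: [-0.026, 0.706, 0.026, 0.707]
ft_force: [-0.7, -0.4, -0.7]
width: 0.0002
t 20.6 tcp [0.4372 0.1383 0.1317] rk [-0.2     0.1871] yaw [ 1.6427 -1.    ] f [ 0.1 -0.2  0.8] w 0.0002
```

View pics/ts8.png

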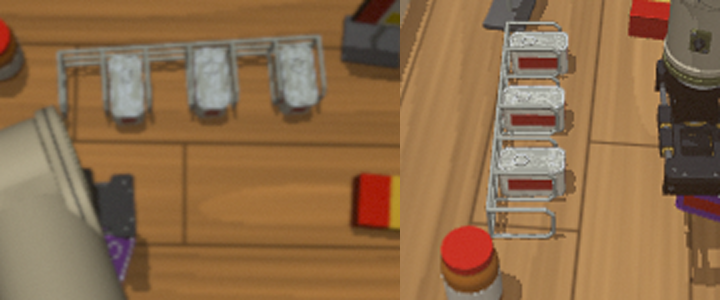

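The top view shows the tin in the third gap from the sign (≈(212,78)), with its end level with the stock tins. The side view agrees. The hand is clear, so I'm handing in.

```bash
python3 -c "
from bench import close_job
print(close_job())"
```

```text
the job is handed in; nothing more can be done
None
```

The tin is home in the third gap counted from the price sign, and the job was handed in at about 20.6 s with the hand clear.

- **Counting:** The sign stands at the right end, so I touched dividers g, f and e in that order, with about 9 to 12 N on each. I made small hops of about 4 mm between them rather than one unbroken slide.
- **Pushing:** I pushed the tin from its side, then from its near end, without gripping or lifting it, into the gap between e and d. It stopped on the back rails at about 12 N, roughly 2 mm beyond where I had computed it would. That is within the calibration error.
- **Last checks:** The top and side pictures show the tin level with the stock tins, and no sign that any other visible item had moved. The tongs, label roll, bottle and most of the purple tin were out of the crop or hidden by the arm. The force reading was within noise of zero with the hand clear. No check failed. The only disagreement was a 1 to 2 mm offset between my rack fit and the dividers seen close up, which I corrected for while pushing.

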